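# Set the derailed box car back on the track

## Task

The red box car has derailed and lies on its side beside the track: push it over with your fingertips until it stands on its wheels again astride the rails. Then push on its outer end to slide it along the track until it meets the grey log wagon, without shoving the wagon along. Only push: do not pick anything up, and leave the other things on the layout where they are.

Things in the scene. Friction and masses are not known exactly. Their poses are not given: they have to be found in the camera images.
- track: fixed piece of model track, 440 mm long: two steel rails on dark sleepers, 7.5 mm high, 16 mm wide over their outer faces, solid as one bar. Origin on the deck under its middle; y along the rails (from the wagon towards the box car), x across, away from the robot, z up. A vehicle on the track stands on the deck with its left and right wheels on either side of the rail pair
- car: dark red model box car, 153 mm long, 46 mm wide, 66 mm high, about 0.14 kg (varies). Origin in the middle of its underside at wheel-bottom level; own z points to the roof, y along (ends at +-76 mm), x across (sides -19 and +23 mm). At the start it lies on its +x side on the robot's side of the track: roof to the robot, wheel bottoms 3 to 8 mm from the rails, upper edge of the roof about 46 mm high
- car_roof (a point): middle of the flat roof, 66 mm above the wheel bottoms, x = -21 to +25 mm wide. Pushed high on the roof, the car slides up to the rails and turns over first on the frame's lower edge (13 mm above the wheel bottoms), from about 20 degrees on over the wheels, held by the rails; past about 65 degrees of turn it falls on its wheels by itself
- car_wheels (a point): on the box car's underside, between its wheels (same point as its origin). Wheels are 12 mm across and 4 mm thick, at x = -15 to -11 and +14 to +18 mm, y = +-41 and +-59 mm; they do not turn, the car slides. The frame is 13 mm above their bottoms
- car_center (a point): middle of the box car, 33 mm above its wheel bottoms, in the car's axes
- wagon: grey open log wagon standing on the same track, 44 mm wide, 40 mm high, about 0.09 kg, loose. Origin on the deck under it; y along its length; its flat end towards the box car is at y = +55 mm, its coupling at the other end at y = -55 mm. When the ends meet, the origins of car and wagon are 131 mm apart
- jar_a: scenic paint jar with a white lid, 35 mm across, 45 mm high, beyond the track; origin under its middle; to be left alone
- jar_b: scenic paint jar with a white lid, 35 mm across, 45 mm high, past the box car's end; origin under its middle; to be left alone
- canister: black film canister, 35 mm across, 54 mm high, beyond the track near the wagon; origin under its middle; to be left alone
- lamp_carton: small brown card box, 50x70x22 mm, on the robot's side of the wagon; origin under its middle; to be left alone
- relays: flat yellow pack, 62x85x12 mm, to the left and near the robot; origin under its middle; to be left alone
- driver: red screwdriver, 170 mm long, 25 mm high, lying to the right and near the robot; origin under its middle; to be left alone
Mind the look-alikes: they are no part of the job. Of the things like the wagon, leave any that is green or turquoise; of the rest the smaller one is meant.

How it is judged:
By the outcome, as a careful person would: the job done as asked, in the order asked, and still so for the second after the job is handed in, with the robot touching nothing.
It also fails if it takes over 56 s, if anything falls off the work surface, if the arm or the gripper's body presses on something with over 40 N, if the wrist force passes 120 N, or if a joint passes its speed limit or range.

## Robot

A 6-joint arm with a two-finger parallel gripper is mounted at the origin on the work surface; the furniture and walls round the work are solid. World frame = base frame: x ahead of the robot, y to its left, z up, the work surface at z = 0. Lengths are in mm, angles in rad, forces in N, time in s.
With the tool pointing down it reaches from about 325 to 875 mm from the base axis. Payload 4.4 kg.
Tool frame: the origin (TCP) lies on the centre line of the jaws, within the pads' length; the fingertips stand ahead of it and the grasp point (between the pads) lies 6 mm ahead of it (ctrl.tcp_to_tips is the z of the fingertips in the tool frame, in mm); z points along the fingers, y is the line along which they close (so a half turn about z gives the same grasp; the last joint's range is limited). The gripper opens to 85 mm and grips with 20 to 120 N. Pads are 22 mm wide; open, the fingers measure 114 mm over their backs; the gripper's body (76 mm by 85 mm) begins 54 mm behind the grasp point. The pads swing forward as they close: fully open they stand 13 mm farther back than shut.
Start: joints at [-1.325, 0.207, 1.542, -0, 1.393, -0.15], TCP at [222.208, -530.331, 256.282] pointing down, gripper open.
Joint ranges: [-2.73, 2.73], [-0.86, 2.22], [0.23, 2.46], [-1.11, 4.25], [0.08, 2.63], [-2.82, 2.82]. Speed limits (rad/s): [2.79, 2.79, 3.14, 3.14, 3.14, 3.14].

## Interface

Orientations are given as a 3x3 rotation matrix whose columns are the frame's x, y, z axes.
In Python, from plant import ctrl, sensors, optics gives the robot as it stands. Calls block until the motion is done:
- ctrl.move_ptp(position, orientation): joint-space move of the TCP to a pose.
- ctrl.move_l(position, rot=None, vel=150, threshold=None): straight line of the TCP; rot=None keeps the orientation; vel is the mean speed in mm/s. With threshold (N) it stops when the force on the tool has changed by that much, and returns True; else False.
- ctrl.set_joints(angles): joint-space move.
- ctrl.gripper_to(opening, force=None): finger opening in mm; force is the grip in N (None keeps the last); returns when the fingers have stopped.
- ctrl.hold(seconds).
- ctrl.solve_ik(position, orientation): joint angles nearest the present ones, or None.
- sensors.read_state(): the state.
- optics.grab_frame(name): name is "side" or "top" or "wrist"; returns (picture, depth): 400x640x3 uint8, red, green, blue; 400x640 float32, mm along the optical axis (not along the pixel's ray), 0 where there is no reading.
- optics.camera_params(name): a dict with "mtx" (3x3 intrinsics, pixels), "R" (3x3) and "t" (3): a world point X has camera coordinates R X + t; the wrist camera has in their place "T_tool_cam" (4x4, takes a point from camera to tool coordinates, whose origin is the TCP and whose axes are the flange's). Camera axes: x right, y down, z forward; pixel columns grow to the right and rows downward; lengths in mm; the calibration is good to about 2 mm. A picture is of the moment at which its call begins: read the wrist's pose just before it. camera_params takes no time and is no camera call.
A pose or a line that the arm cannot do raises ctrl.MotionError and nothing moves.
- ctrl.finish_job(): hands the job in; it is judged then, once.
The state is a dict: "t": time; "q": joint angles; "qvel": joint speeds; "tau": joint torques, N m; "eef_pos": TCP position; "eef_rot": TCP orientation; "force": force on the tool from outside, world axes, zero at the start; "wrist_torque": the same for the moment, N m; "grip_width": finger opening in mm; "grasp_force": force on a finger pad.
Only numpy, scipy, OpenCV 4.12 (cv2) and the standard library are available. Lean on these libraries where they do the work, as an engineer would, in place of code of your own. Each camera call takes 0.05 s, during which the arm holds its last target. There are 200 camera calls.

## Working session

There is one attempt and no reset: what is moved stays moved. The work goes in short steps, each a Python script; the robot and the scene stay as the last script left them, time stands still between calls to the robot, and variables do not carry over. Pictures are saved under pics/ and viewed, at most 10 in all, crops included, and the job is handed in when it is done.

```bash
ls; mkdir -p pics; python3 - <<'E'
from plant import ctrl,sensors,optics
import cv2,numpy as np
for n in("top","side"):
    p,d=optics.grab_frame(n); cv2.imwrite(f"pics/{n}0.png",p[:,:,::-1]); np.savez(f"{n}0.npz",p=p,d=d)
    c=optics.camera_params(n); print(n,c, -np.array(c["R"]).T@c["t"])
print(ctrl.tcp_to_tips, sensors.read_state()["t"])
E
```

```text
pics
top {'mtx': array([[426.2860945 ,   0.        , 324.1680185 ],
       [  0.        , 426.2860945 , 205.20634942],
       [  0.        ,   0.        ,   1.        ]]), 'R': array([[ 0.0073907 , -0.99995554, -0.00585623],
       [-0.98755912, -0.00637891, -0.15711871],
       [ 0.15707437,  0.00694459, -0.98756236]]), 't': array([  37.63408521,  431.05556876, 1356.98536017])} [ 212.26709602   30.95836655 1408.05495452]
side {'mtx': array([[376.11937526,   0.        , 322.35862099],
       [  0.        , 376.11937526, 201.60460089],
       [  0.        ,   0.        ,   1.        ]]), 'R': array([[-0.99968209, -0.02379472,  0.00833863],
       [-0.02170038,  0.64358194, -0.76506953],
       [ 0.01283802, -0.76500725, -0.64389369]]), 't': array([ 431.2370622 ,   37.54460608, 1052.07260736])} [418.40816673 790.94131071 702.55122337]
25.0 0.1
```

View pics/top0.png

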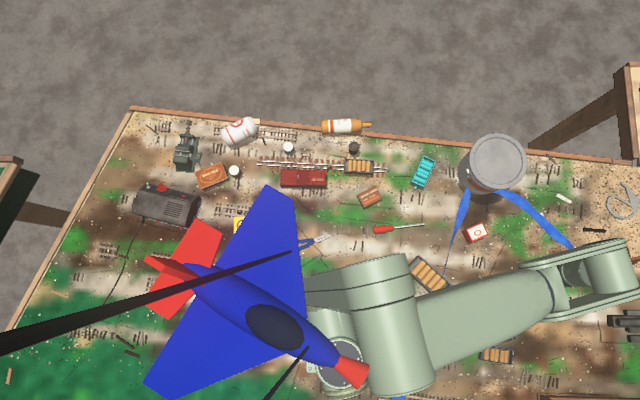

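View pics/side0.png

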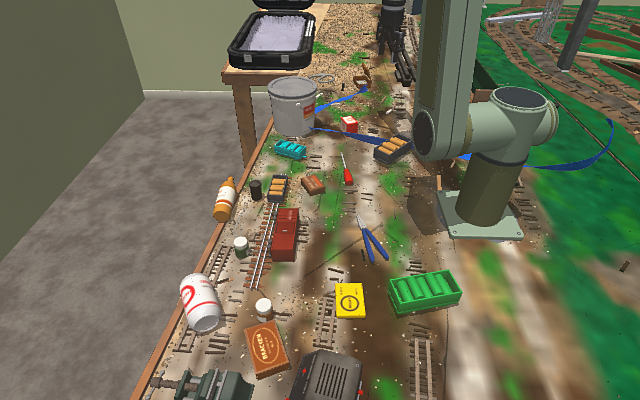

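The top view shows the track from about (257,162) to (385,172), the car at (302,178), the wagon at (360,166), jars at (288,147) and (234,170), and the canister at (354,148). The side view shows the car at (285,234) and the wagon at (277,188). A model plane hangs somewhere in the top view, so I'll check its height. Next I'll take coarse positions, then use the wrist camera for finer ones.

```bash
cat > h.py <<'E'
from plant import ctrl,sensors,optics
import cv2,numpy as np
def cam(n,st=None):
    c=optics.camera_params(n); K=np.array(c["mtx"])
    if n=="wrist":
        T=np.array(c["T_tool_cam"]); W=np.eye(4); W[:3,:3]=st["eef_rot"]; W[:3,3]=st["eef_pos"]; W=W@T
        return K,W[:3,:3],W[:3,3]          # cam->world
    R=np.array(c["R"]); return K,R.T,-R.T@np.array(c["t"])
def grab(n):
    st=sensors.read_state(); p,d=optics.grab_frame(n); return p,d,cam(n,st)
def onplane(C,uv,z):
    K,R,t=C; uv=np.atleast_2d(uv).astype(float)
    r=np.c_[(uv-K[:2,2])/[K[0,0],K[1,1]],np.ones(len(uv))]@R.T
    return t+r*((z-t[2])/r[:,2])[:,None]
def cloud(d,C):
    K,R,t=C; v,u=np.mgrid[:d.shape[0],:d.shape[1]]
    P=np.stack([(u-K[0,2])/K[0,0]*d,(v-K[1,2])/K[1,1]*d,d],-1)@R.T+t
    P[d<=0]=np.nan; return P
def pix(C,X):
    K,R,t=C; c=(np.atleast_2d(X)-t)@R; return c[:,:2]/c[:,2:]*[K[0,0],K[1,1]]+K[:2,2]
def down(yaw):   # tool z down, tool y (closing line) at angle yaw from world x
    y=np.array([np.cos(yaw),np.sin(yaw),0]); z=np.array([0,0,-1.]); return np.c_[np.cross(y,z),y,z]
E
python3 - <<'E'
from h import *
for n,pts in(("top",[(257,162),(385,172),(281,168),(326,187),(281,186),(302,178),(360,166),(288,147),(234,170),(354,148),(370,196),(240,225),(400,229),(275,270),(200,250)]),("side",[(285,234),(277,188),(265,250),(241,243),(264,305)])):
    z=np.load(n+"0.npz"); P=cloud(z["d"],cam(n))
    for u,v in pts: print(n,u,v,P[v,u].round())
print(np.array(optics.camera_params("wrist")["T_tool_cam"]).round(2), sensors.read_state()["eef_rot"])
for yaw in (0,np.pi/2,-np.pi/2,np.pi):
  for p in ([420,80,300],[420,80,150],[600,80,80]):
    print(yaw,p,ctrl.solve_ik(p,down(yaw)))
E
```

```text
top 257 162 [584. 271.  -1.]
top 385 172 [ 550. -163.    6.]
top 281 168 [562. 188.   4.]
top 326 187 [494.  35.  21.]
top 281 186 [495. 184.  29.]
top 302 178 [518. 114.  47.]
top 360 166 [564. -77.  30.]
top 288 147 [624. 162.  44.]
top 234 170 [544. 337.  48.]
top 354 148 [620. -56.  50.]
top 370 196 [ 464. -110.   24.]
top 240 225 [ 248.   97. 1088.]
top 400 229 [ 358. -212.   -4.]
top 275 270 [ 214.   69. 1087.]
top 200 250 [ 228.  124. 1096.]
side 285 234 [521. 134.  43.]
side 277 188 [563. -54.  38.]
side 265 250 [570. 156.   7.]
side 241 243 [622. 171.  46.]
side 264 305 [543. 340.  43.]
[[   0.     -0.96   -0.28   70.96]
 [   1.      0.     -0.      1.1 ]
 [   0.     -0.28    0.96 -117.62]
 [   0.      0.      0.      1.  ]] [[ 9.22326452e-01  3.86411287e-01 -4.82109546e-04]
 [ 3.86411433e-01 -9.22324249e-01  2.04522134e-03]
 [ 3.45635284e-04 -2.07265438e-03 -9.99997792e-01]]
0 [420, 80, 300] [-1.47832566e-02 -1.53497915e-01  1.81987558e+00 -4.44089210e-16
  1.47521499e+00 -1.47832566e-02]
0 [420, 80, 150] [-1.47832566e-02  1.30098243e-02  1.99469481e+00 -4.44089210e-16
  1.
[... 356 characters left out ...]
e+00 -4.44089210e-16
  1.13388802e+00 -1.58557958e+00]
1.5707963267948966 [600, 80, 80] [-1.03406462e-02  4.62845704e-01  1.59965457e+00 -4.44089210e-16
  1.07909238e+00 -1.58113697e+00]
-1.5707963267948966 [420, 80, 300] [-1.47832566e-02 -1.53497915e-01  1.81987558e+00 -4.44089210e-16
  1.47521499e+00  1.55601307e+00]
-1.5707963267948966 [420, 80, 150] [-1.47832566e-02  1.30098243e-02  1.99469481e+00 -4.44089210e-16
  1.13388802e+00  1.55601307e+00]
-1.5707963267948966 [600, 80, 80] [-1.03406462e-02  4.62845704e-01  1.59965457e+00 -4.44089210e-16
  1.07909238e+00  1.56045568e+00]
3.141592653589793 [420, 80, 300] None
3.141592653589793 [420, 80, 150] None
3.141592653589793 [600, 80, 80] None
```

```bash
python3 - <<'E'
from h import *
ctrl.move_ptp([430,60,300],down(-np.pi/2)); ctrl.gripper_to(40); print("tips",ctrl.tcp_to_tips, optics.camera_params("wrist")["mtx"][0])
p,d,C=grab("wrist"); cv2.imwrite("pics/w1.png",p[:,:,::-1]); np.savez("w1.npz",p=p,d=d,R=C[1],t=C[2])
print(C[2],sensors.read_state()["t"])
P=cloud(d,C); hsv=cv2.cvtColor(p,cv2.COLOR_RGB2HSV)
g=(P[...,0]>440)&(P[...,0]<600)&(P[...,1]>-20)&(P[...,1]<260)&(P[...,2]>15)
red=(((hsv[...,0]<8)|(hsv[...,0]>170))&(hsv[...,1]>110)&g).astype(np.uint8)
n,l,s,_=cv2.connectedComponentsWithStats(red); i=1+np.argmax(s[1:,4]); m=l==i; Q=P[m]
print("car",s[i],np.percentile(Q,[1,5,50,95,99],axis=0).round(1).tolist())
top=Q[Q[:,2]>np.percentile(Q[:,2],90)-6]; print("top",cv2.minAreaRect(top[:,:2].astype(np.float32)),np.median(top[:,2]))
for name,b in dict(wagon=(525,605,-150,0),canister=(595,650,-100,0),jar_a=(595,660,120,200),track=(530,600,180,280)).items():
    k=(P[...,0]>b[0])&(P[...,0]<b[1])&(P[...,1]>b[2])&(P[...,1]<b[3])&(P[...,2]>(3 if name=="track" else 15)); Q=P[k]
    if len(Q)>20: print(name,len(Q),np.percentile(Q,[1,50,99],axis=0).round(1).tolist(),cv2.minAreaRect(Q[:,:2].astype(np.float32)))
E
```

```text
tips 25.0 [354.08114272   0.         323.81120032]
[501.43747351  58.74431093 417.59359416] 2.9
car [ 195   43  152   59 8005] [[495.6, 38.6, 37.7], [498.4, 44.1, 41.4], [523.3, 112.7, 43.6], [546.5, 178.8, 46.4], [548.4, 184.7, 47.2]]
top ((522.0718994140625, 111.6346435546875), (150.80404663085938, 53.09342956542969), 89.17637634277344) 43.61127872605488
wagon 5102 [[539.9, -119.8, 15.3], [563.8, -71.1, 33.7], [586.3, -23.0, 41.1]] ((563.5477905273438, -72.0853500366211), (98.29051971435547, 44.74987030029297), 87.025146484375)
track 1070 [[531.8, 180.5, 3.0], [571.2, 226.0, 7.2], [588.4, 270.1, 43.4]] ((563.1359252929688, 226.04736328125), (92.5550308227539, 64.8859634399414), 89.1102066040039)
```

View pics/w1.png

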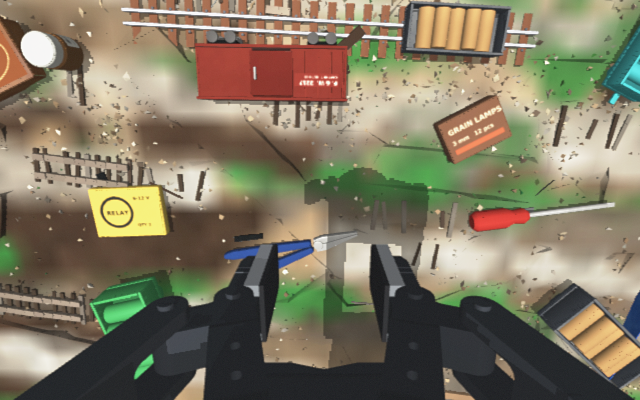

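The wrist view shows the car at px (195–347, 43–102) with its wheels at the rail side. The roof faces the robot. The wagon is at (403–505, 5–55), and the two rails sit near rows 10 and 27 at column 130. Next I'll work out the rail line, roof edge and fingertip height.

```bash
python3 - <<'E'
from h import *
z=np.load("w1.npz"); K=np.array(optics.camera_params("wrist")["mtx"]); C=(K,z["R"],z["t"]); d=z["d"]; P=cloud(d,C)
# rail: highest-brightness rows per column
g=cv2.cvtColor(z["p"],cv2.COLOR_RGB2GRAY)
for u in (130,150,170,185,380,390,515,525,535):
    b=np.argsort(-g[0:60,u].astype(int))[:6]; print(u,[(int(v),int(g[v,u]),onplane(C,(u,v),7.5)[0,:2].round(1).tolist()) for v in sorted(b)])
# roof/wheel edges vs y along car
for u in (205,230,260,300,330,342):
    c=P[25:125,u]; k=(c[:,2]>12); print(u,"y",c[k,1].mean().round(1),"x",[ (round(float(a),0),round(float(h),0)) for a,h in c[k][:, [0,2]][::6]], "last",c[k][-1].round(1))
# finger tips in tool frame
T=np.array(optics.camera_params("wrist")["T_tool_cam"]); v,u=np.mgrid[:400,:640]
Q=np.stack([(u-K[0,2])/K[0,0]*d,(v-K[1,2])/K[1,1]*d,d],-1)@T[:3,:3].T+T[:3,3]
m=(abs(Q[...,1])<60)&(abs(Q[...,0])<30)&(Q[...,2]<60)&(d>0); F=Q[m]; print("tips",np.percentile(F[:,2],[90,98,99.8]),F[F[:,2]>F[:,2].max()-4].mean(0),F[F[:,2]>F[:,2].max()-6].min(0),F.max(0))
E
```

```text
130 [(8, 226, [587.5, 261.5]), (9, 247, [586.5, 261.6]), (10, 251, [585.6, 261.8]), (22, 248, [574.2, 263.5]), (23, 246, [573.2, 263.7]), (24, 236, [572.3, 263.8])]
150 [(9, 198, [586.5, 240.7]), (10, 248, [585.6, 240.9]), (11, 253, [584.7, 241.0]), (23, 250, [573.2, 242.6]), (24, 247, [572.3, 242.7]), (25, 246, [571.3, 242.8])]
170 [(11, 249, [584.7, 220.1]), (12, 249, [583.7, 220.2]), (23, 163, [573.2, 221.5]), (24, 249, [572.3, 221.6]), (25, 247, [571.3, 221.7]), (26, 248, [570.3, 221.8])]
185 [(11, 206, [584.7, 204.4]), (12, 248, [583.7, 204.5]), (13, 252, [582.8, 204.6]), (25, 250, [571.3, 205.8]), (26, 247, [570.3, 205.9]), (27, 246, [569.4, 206.0])]
380 [(7, 216, [588.5, 0.6]), (23, 244, [573.3, -0.1]), (24, 247, [572.4, -0.1]), (36, 248, [560.7, -0.7]), (37, 244, [559.7, -0.7]), (38, 242, [558.8, -0.8])]
390 [(3, 204, [592.3, -9.6]), (23, 246, [573.3, -10.6]), (24, 244, [572.4, -10.7]), (25, 246, [571.4, -10.7]), (37, 245, [559.7, -11.4]), (38, 247, [558.8, -11.4])]
515 [(29, 196, [567.6, -143.3]), (30, 231, [566.6, -143.4]), (31, 243, [565.6, -143.6]), (32, 244, [564.7, -143
[... 1067 characters left out ...]
(531.0, 44.0), (525.0, 43.0), (520.0, 44.0), (514.0, 44.0), (508.0, 44.0), (502.0, 43.0), (497.0, 47.0)] last [495.6  83.1  46.8]
330 y 52.9 x [(560.0, 38.0), (555.0, 37.0), (549.0, 36.0), (543.0, 42.0), (537.0, 43.0), (532.0, 43.0), (526.0, 43.0), (521.0, 44.0), (515.0, 45.0), (509.0, 44.0), (503.0, 44.0), (498.0, 46.0)] last [494.4  52.6  32.5]
342 y 40.9 x [(547.0, 41.0), (541.0, 42.0), (536.0, 42.0), (530.0, 44.0), (524.0, 44.0), (519.0, 44.0), (513.0, 45.0), (507.0, 45.0), (501.0, 44.0), (496.0, 45.0)] last [494.5  40.4  40.7]
tips [-14.14712161  10.6613662   20.51810951] [ 0.38294632  0.60375009 21.76449986] [-10.3051899  -25.88315476  18.125359  ] [20.29461916 59.99816105 24.09656401]
```

```bash
cat >> h.py <<'E'
A=0.0515; tv=np.array([np.sin(A),np.cos(A),0]); nv=np.array([np.cos(A),-np.sin(A),0]); O=np.array([572.2,112.,0])
RT=down(-np.pi/2-A); ez=np.array([0,0,1.])
E
python3 - <<'E'
from h import *
def tcp(c,z,s=0): return O+(c-11)*nv+s*tv+(z+22)*ez   # c,z: front lower corner of the fingers
ctrl.move_ptp(tcp(-95,110),RT); ctrl.move_l(tcp(-95,38),vel=120)
print(ctrl.move_l(tcp(-74,38),vel=40),sensors.read_state()["force"].round(1))
for th in np.radians([6,14,22,30,38,46,54,60,66,72,78]):
    s,c=np.sin(th),np.cos(th); piv=-8-4*s
    ctrl.move_l(tcp(piv+32*s-66*c,max(4*c,0)+32*c+66*s),vel=50); st=sensors.read_state()
    print(np.degrees(th).round(),st["eef_pos"].round(1),np.round(st["force"],1))
ctrl.hold(.4)
p,d,C=grab("side"); cv2.imwrite("pics/s2.png",cv2.resize(p[130:290,200:360,::-1],None,fx=3.5,fy=3.5,interpolation=2)); print(sensors.read_state()["t"])
E
```

```text
False [-0.9 -0.4  0.6]
6.0 [490.3 116.1  64.9] [-2.9 -0.1  2.2]
14.0 [496.8 115.9  73.6] [-0.9  0.1  2. ]
22.0 [503.8 115.6  80.8] [0.6 0.6 0. ]
30.0 [510.9 115.2  86.6] [-0.2  0.5  0.3]
38.0 [519.1 114.7  91.3] [ 0.2 -0.3 -0.8]
46.0 [528.1 114.3  94.8] [-0.1  0.6 -0.7]
54.0 [537.6 113.8  96.7] [0.2 0.4 0.7]
60.0 [544.9 113.4  97.2] [-0.  -0.1 -0.5]
66.0 [552.4 113.   97. ] [-0.1 -0.6  0.2]
72.0 [559.8 112.6  95.9] [-0.9 -0.4  0.1]
78.0 [567.2 112.2  94. ] [ 0.   0.4 -0.7]
9.05
```

View pics/s2.png

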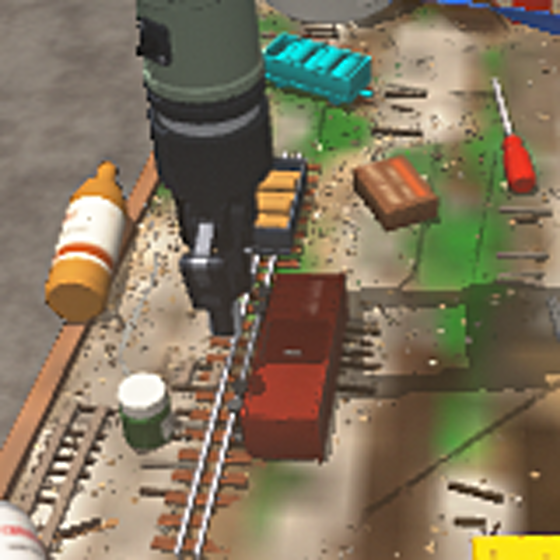

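The fingers slid off over the roof's edge at about 20°, so the car is still on its side against the rails, around px (290,370) in the crop. I'll back off, re-measure, and push lower with a slower rise that follows the frame pivot.

```bash
python3 - <<'E'
from h import *
ctrl.move_l(O-80*nv+220*ez,vel=250)
p,d,C=grab("wrist"); cv2.imwrite("pics/w3.png",p[:,:,::-1]); P=cloud(d,C)-O
c=P@nv; s=P@tv; z=P[...,2]
hsv=cv2.cvtColor(p,cv2.COLOR_RGB2HSV); m=((hsv[...,0]<8)|(hsv[...,0]>170))&(hsv[...,1]>110)&(z>20)&(abs(c)<100)&(abs(s)<110)
print("s",np.percentile(s[m],[.5,99.5]),"z",np.percentile(z[m],[50,99]))
for a in range(-70,71,20):
    k=m&(abs(s-a)<6); w=(abs(s-a)<6)&(z>20)&(abs(c)<110); print(a,"roof c",np.percentile(c[k],[1,3]).round(1),"far",np.percentile(c[w],99).round(1),"z near edge",np.median(z[k&(c<np.percentile(c[k],10))]).round(1))
print(sensors.read_state()["t"])
E
```

```text
s [-77.09108098  70.56242331] z [43.56139417 46.95994943]
-70 roof c [-73.2 -72.3] far -12.6 z near edge 45.0
-50 roof c [-73.2 -72.3] far -18.2 z near edge 44.8
-30 roof c [-73.2 -72.1] far -22.8 z near edge 44.7
-10 roof c [-73.3 -72.3] far -22.7 z near edge 45.3
10 roof c [-73.2 -72.3] far -22.8 z near edge 45.5
30 roof c [-73.2 -72. ] far -15.9 z near edge 44.6
50 roof c [-73.2 -72.3] far 54.7 z near edge 44.7
70 roof c [-73.3 -72.3] far 57.3 z near edge 45.5
9.8333
```

View pics/w3.png

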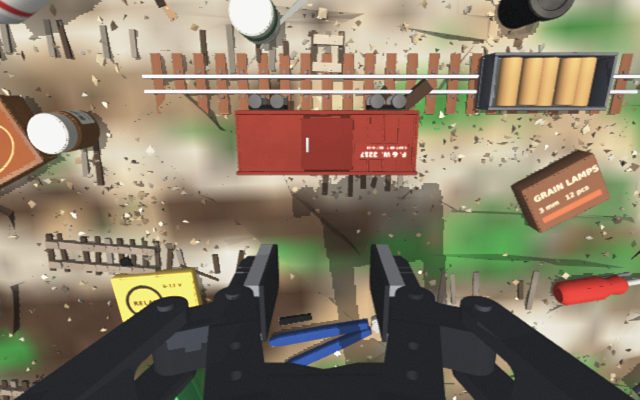

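```bash
python3 - <<'E'
from h import *
def tcp(c,z,s=-3): return O+(c-11)*nv+s*tv+(z+22)*ez
ctrl.move_l(tcp(-86,90),vel=250); ctrl.move_l(tcp(-86,36),vel=120); ctrl.move_l(tcp(-74,36),vel=60)
for deg in [4,8,12,16,20,25,30,35,40,45,50,55,60,65,70,75]:
    th=np.radians(deg); s,c=np.sin(th),np.cos(th); x=-12+8*min(deg/65,1)
    if deg<21: pc=-8-(9*s+13*c); px,pz=23,13
    else: pc=-8-4*s; px,pz=18,0
    lx,lz=px-x,66-pz
    ctrl.move_l(tcp(pc+lx*s-lz*c+2*c,lx*c+lz*s-2*s),vel=60); st=sensors.read_state()
    print(deg,st["eef_pos"][[0,2]].round(1),np.round(st["force"],1))
ctrl.hold(.3)
p,d,C=grab("side"); cv2.imwrite("pics/s4.png",cv2.resize(p[130:290,200:360,::-1],None,fx=3.5,fy=3.5,interpolation=2)); print(sensors.read_state()["t"])
E
```

```text
4 [489.1  59.4] [-4.8  0.5  1.3]
8 [491.7  62.8] [-6.3 -0.6  5.2]
12 [493.9  65.4] [-6.9  0.2  4.7]
16 [496.4  67.9] [-8.  -0.1  6.3]
20 [499.1  70.3] [-8.8  0.9  7.5]
25 [503.5  74.1] [-7.8  0.1  7.6]
30 [507.9  77.8] [-9.3 -0.5  9.9]
35 [512.7  81.4] [-7.7 -0.1 12.7]
40 [518.1  84.6] [-7.5 -0.5 13.2]
45 [523.9  87.4] [-6.4 -0.5 12.6]
50 [529.6  89.4] [-4.6  0.1 10.7]
55 [535.5  91.4] [-4.2 -0.3 12.8]
60 [541.4  92.8] [-2.5 -1.2 12.3]
65 [547.2  93.5] [-0.4 -0.6 11.9]
70 [553.2  93.8] [-0.5 -0.4 11. ]
75 [559.3  93.6] [ 0.7 -0.8  9.7]
15.7167
```

View pics/s4.png

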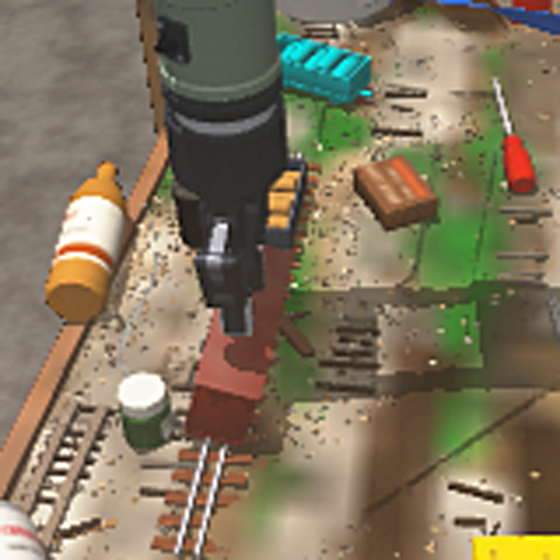

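The car is now turned up onto the track, around px (235,370) in the crop, with the fingers pressing on its roof. I'll lift off and measure.

```bash
cat > meas.py <<'E'
from h import *
def look(name,s0=0,c0=-80,zz=220):
    p,d,C=grab("wrist"); cv2.imwrite(f"pics/{name}.png",p[:,:,::-1]); np.savez(name,p=p,d=d,R=C[1],t=C[2]); P=cloud(d,C)-O
    return p,P@nv,P@tv,P[...,2]
E
python3 - <<'E'
from meas import *
st=sensors.read_state(); ctrl.move_l(np.array(st["eef_pos"])+[0,0,40],vel=150); ctrl.move_l(O-80*nv-20*tv+220*ez,vel=250)
p,c,s,z=look("w5"); print(sensors.read_state()["t"])
m=(z>50)&(abs(c)<60)&(s>-120)&(s<110)
print(len(c[m]),"car c",np.percentile(c[m],[1,50,99]).round(1),"s",np.percentile(s[m],[1,99]).round(1),"z",np.percentile(z[m],[5,50,95]).round(1))
M=np.c_[c[m],s[m],np.ones(m.sum())]; k=np.abs(z[m]-np.median(z[m]))<4; print("roof plane",np.linalg.lstsq(M[k],z[m][k],rcond=None)[0])
for a in range(-80,80,20):
    k=m&(abs(s-a)<5); print(a,np.percentile(c[k],[1,99]).round(1) if k.sum() else None)
w=(z>20)&(abs(c)<35)&(s<-90)&(s>-260); print("wagon c",np.percentile(c[w],[1,50,99]).round(1),"s",np.percentile(s[w],[.5,99.5]).round(1))
E
```

```text
16.8083
14098 car c [-18.2   4.9  26.8] s [-77.8  71.5] z [64.8 66.  67.2]
roof plane [5.00192179e-04 9.88838700e-04 6.59893888e+01]
-80 [-18.2  26.9]
-60 [-18.2  26.9]
-40 [-18.2  26.8]
-20 [-18.2  26.8]
0 [-18.2  26.8]
20 [-18.2  26.8]
40 [-18.2  26.8]
60 [-18.3  26.8]
wagon c [-20.7   2.   22.8] s [-232.7 -135.5]
```

View pics/w5.png

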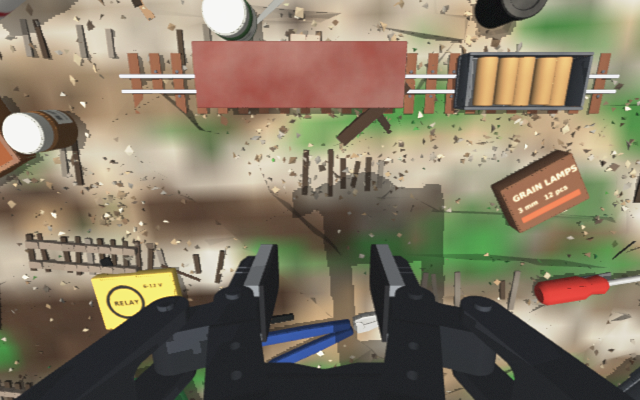

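The car is standing level with its roof at 66 mm. It is parallel to the rails and astride them (px 192–407, 40–107). The wagon's near end is at px col ~457, leaving a gap of about 55 mm. I'll push the outer end most of the way, then look again.

```bash
cat >> meas.py <<'E'
def edges(p,c,s,z):   # car's and wagon's facing ends
    m=(z>60)&(z<72)&(c>-14)&(c<22)&(s>-170)&(s<110); car=np.percentile(s[m],[.3,99.7])
    w=(z>25)&(z<45)&(abs(c)<17)&(s<car[0]-1)&(s>-260)
    rim=[np.percentile(s[w&(abs(c-a)<4)],[.5,98,99.5]).round(1).tolist() for a in(-12,0,12)]
    return car.round(1),np.percentile(s[w],[.5]).round(1),rim
E
python3 - <<'E'
from meas import *
z5=np.load("w5.npz"); C=(np.array(optics.camera_params("wrist")["mtx"]),z5["R"],z5["t"]); P=cloud(z5["d"],C)-O
print("before",edges(z5["p"],P@nv,P@tv,P[...,2]))
def tcp(s,z,c=5): return O+c*nv+(s+14.5)*tv+(z+25)*ez
ctrl.gripper_to(0)
ctrl.move_l(tcp(105,110),vel=250); ctrl.move_l(tcp(105,20),vel=150); ctrl.move_l(tcp(76,20),vel=100)
ctrl.move_l(tcp(35,20),vel=40); print(sensors.read_state()["force"].round(1))
ctrl.move_l(tcp(45,20),vel=60); ctrl.move_l(tcp(45,110),vel=200)
ctrl.move_l(O-70*nv-120*tv+200*ez,vel=250)
r=look("w6"); print("after",edges(*r),sensors.read_state()["t"])
E
```

```text
before (array([-79. ,  72.6]), array([-232.7]), [[-232.7, -135.8, -135.5], [-232.4, -135.8, -135.6], [-232.6, -135.8, -135.5]])
[0.6 4.7 8.2]
after (array([-127.1,   24.5]), array([-232.9]), [[-232.6, -137.3, -135.9], [-232.9, -137.1, -136.0], [-232.9, -136.8, -135.9]]) 22.4583
```

View pics/w6.png

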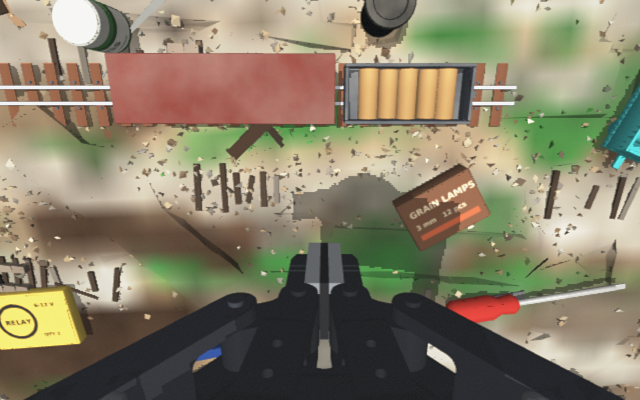

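The car has moved 48 mm and the wagon hasn't moved. The car's end is at px col 335 and the wagon rim at col 344, so the gap is about 8 mm. For the last part I'll turn the tool so the slim pad edges push, higher up, in two small steps.

```bash
cat >> meas.py <<'E'
R0=down(-A)
def push(face,s_in):
    tcp=lambda s,z: O+5*nv+(s+11)*tv+(z+25)*ez
    ctrl.move_ptp(tcp(s_in,110),R0); ctrl.move_l(tcp(s_in,35),vel=150); ctrl.move_l(tcp(face,35),vel=25)
    print("F",sensors.read_state()["force"].round(1)); ctrl.move_l(tcp(face+10,35),vel=60); ctrl.move_l(tcp(face+10,100),vel=200)
def back(name):
    ctrl.move_ptp(O-70*nv-120*tv+200*ez,RT); r=look(name); print(name,edges(*r),sensors.read_state()["t"])
E
python3 - <<'E'
from meas import *
push(20.2,40); back("w7")
E
```

```text
F [ 0.9  0.8 -0.5]
w7 (array([-133. ,   18.5]), array([-232.7]), [[-232.8, -137.5, -136.0], [-232.6, -137.3, -135.9], [-232.6, -137.1, -135.9]]) 27.2083
```

```bash
python3 - <<'E'
from h import *
K=np.array(optics.camera_params("wrist")["mtx"])
for n in("w6","w7"):
    z=np.load(n+".npz"); C=(K,z["R"],z["t"]); p=z["p"].astype(int)
    for v in (75,95,115):
        print(n,v,[(u,*p[v,u],int(z["d"][v,u])) for u in range(332,352)])
    f=lambda u,h:((onplane(C,(u,90),h)-O)@tv)[0].round(2)
    print({u:(f(u,66),f(u,40),f(u,30)) for u in (334,336,338,340,342,344)})
    P=cloud(z["d"],C)-O; s=P@tv; c=P@nv; m=(abs(c)<25)&(s<-134)&(s>-142)&(P[...,2]>5); print(np.percentile(P[...,2][m],[5,25,50,75,95]))
E
```

```text
w6 75 [(332, np.int64(169), np.int64(102), np.int64(91), 236), (333, np.int64(171), np.int64(102), np.int64(92), 236), (334, np.int64(156), np.int64(90), np.int64(80), 237), (335, np.int64(122), np.int64(93), np.int64(79), 305), (336, np.int64(113), np.int64(110), np.int64(92), 303), (337, np.int64(119), np.int64(118), np.int64(96), 304), (338, np.int64(113), np.int64(92), np.int64(73), 299), (339, np.int64(106), np.int64(73), np.int64(56), 297), (340, np.int64(101), np.int64(69), np.int64(53), 299), (341, np.int64(108), np.int64(73), np.int64(55), 298), (342, np.int64(154), np.int64(103), np.int64(77), 297), (343, np.int64(123), np.int64(88), np.int64(72), 286), (344, np.int64(66), np.int64(58), np.int64(58), 274), (345, np.int64(77), np.int64(79), np.int64(79), 264), (346, np.int64(121), np.int64(122), np.int64(124), 264), (347, np.int64(128), np.int64(131), np.int64(132), 263), (348, np.int64(101), np.int64(102), np.int64(105), 264), (349, np.int64(85), np.int64(86), np.int64(87), 284), (350, np.int64(93), np.int64(93), np.int64(94), 285), (351, np.int64(131), np.int64(133), np.in
[... 5887 characters left out ...]
8, np.int64(80), np.int64(82), np.int64(83), 293), (349, np.int64(78), np.int64(80), np.int64(82), 293), (350, np.int64(110), np.int64(114), np.int64(117), 294), (351, np.int64(124), np.int64(127), np.int64(131), 293)]
{334: (np.float64(-127.43), np.float64(-128.11), np.float64(-128.37)), 336: (np.float64(-128.78), np.float64(-129.6), np.float64(-129.91)), 338: (np.float64(-130.13), np.float64(-131.09), np.float64(-131.46)), 340: (np.float64(-131.49), np.float64(-132.59), np.float64(-133.01)), 342: (np.float64(-132.84), np.float64(-134.08), np.float64(-134.56)), 344: (np.float64(-134.19), np.float64(-135.57), np.float64(-136.11))}
[14.1790203  15.44910841 35.34056537 36.76154442 37.53265048]
```

The remaining gap is about 2.3 mm from the edges in w7, so I'll push 2.7 mm further.

```bash
python3 - <<'E'
from meas import *
push(17.5,32); back("w8")
p,c,s,z=(lambda q:(q["p"],*(lambda P:(P@nv,P@tv,P[...,2]))(cloud(q["d"],(np.array(optics.camera_params("wrist")["mtx"]),q["R"],q["t"]))-O)))(np.load("w8.npz"))
for v in(75,95,115): print([tuple(map(int,(u,*p[v,u]))) for u in range(340,353)])
cv2.imwrite("pics/w8c.png",cv2.resize(p[30:150,80:520,::-1],None,fx=1.8,fy=1.8,interpolation=2))
E
```

```text
F [0.8 0.4 0.2]
w8 (array([-135.8,   15.9]), array([-232.7]), [[-232.7, -147.4, -138.4], [-232.7, -147.3, -138.1], [-232.6, -148.2, -146.9]]) 31.7583
[(340, 169, 98, 89), (341, 170, 100, 89), (342, 170, 100, 89), (343, 170, 101, 91), (344, 169, 100, 90), (345, 170, 102, 92), (346, 169, 101, 92), (347, 136, 85, 79), (348, 95, 78, 78), (349, 84, 84, 84), (350, 91, 92, 93), (351, 131, 133, 132), (352, 147, 147, 147)]
[(340, 171, 108, 97), (341, 172, 108, 98), (342, 172, 107, 98), (343, 172, 107, 98), (344, 172, 108, 98), (345, 174, 110, 100), (346, 169, 107, 97), (347, 117, 81, 78), (348, 83, 81, 82), (349, 84, 87, 86), (350, 91, 91, 92), (351, 124, 126, 128), (352, 137, 140, 140)]
[(340, 178, 119, 108), (341, 178, 119, 108), (342, 178, 120, 108), (343, 179, 121, 108), (344, 179, 121, 107), (345, 178, 121, 108), (346, 150, 98, 87), (347, 99, 75, 74), (348, 74, 77, 78), (349, 79, 83, 84), (350, 109, 112, 116), (351, 122, 126, 130), (352, 124, 127, 131)]
```

View pics/w8c.png

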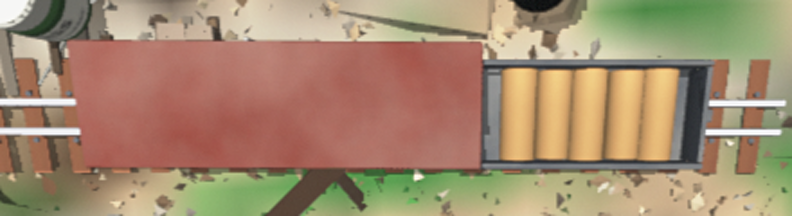

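The ends look flush in the picture (car end at crop col 482). But the wagon's features have not shifted at all, so contact isn't certain. I'll push another 1 mm and check whether the wagon just begins to move.

```bash
python3 - <<'E'
from meas import *
push(16.5,32); back("w9"); p=np.load("w9.npz")["p"]
for v in(75,95,115): print([tuple(map(int,(u,*p[v,u]))) for u in range(345,353)])
f=lambda n:np.float32(cv2.cvtColor(np.load(n+".npz")["p"],cv2.COLOR_RGB2GRAY))
box=lambda g:g[65:122,352:478]; trk=lambda g:g[150:240,380:500]
for n in("w6","w7","w8","w9"):
    sh=[cv2.phaseCorrelate(np.ascontiguousarray(b(f("w6"))),np.ascontiguousarray(b(f(n))))[0] for b in(box,trk)]
    print(n,"wagon shift px",np.round(sh[0],2),"lamp box shift",np.round(sh[1],2))
E
```

```text
F [-0.  -0.2 -0.3]
w9 (array([-136.8,   14.8]), array([-232.9]), [[-232.9, -148.1, -147.0], [-232.9, -148.5, -147.2], [-232.8, -148.2, -147.0]]) 36.3417
[(345, 169, 101, 90), (346, 169, 101, 90), (347, 171, 103, 91), (348, 166, 100, 91), (349, 120, 86, 80), (350, 86, 84, 83), (351, 87, 89, 88), (352, 92, 94, 93)]
[(345, 172, 106, 97), (346, 172, 107, 97), (347, 173, 108, 99), (348, 144, 91, 84), (349, 102, 85, 83), (350, 88, 90, 90), (351, 125, 127, 128), (352, 137, 140, 140)]
[(345, 178, 121, 108), (346, 179, 121, 109), (347, 176, 119, 108), (348, 121, 85, 79), (349, 78, 73, 75), (350, 76, 79, 81), (351, 78, 81, 84), (352, 112, 114, 118)]
w6 wagon shift px [0. 0.] lamp box shift [0. 0.]
w7 wagon shift px [-0.13 -0.1 ] lamp box shift [-0.35 -0.12]
w8 wagon shift px [-0.06 -0.11] lamp box shift [-0.34 -0.08]
w9 wagon shift px [-0.04 -0.01] lamp box shift [-0.37 -0.09]
```

```bash
python3 - <<'E'
from h import *
f=lambda n:np.float32(cv2.cvtColor(np.load(n+".npz")["p"],cv2.COLOR_RGB2GRAY))
G={n:f(n) for n in("w6","w7","w8","w9")}
for name,(r0,r1,c0,c1) in dict(logs=(72,118,362,455),rear=(66,122,455,478),rails=(80,108,485,512),lamp=(165,250,390,495)).items():
    out=[]
    for n in("w7","w8","w9"):   # ECC sub-pixel translation vs w7
        W=np.eye(2,3,dtype=np.float32)
        _,W=cv2.findTransformECC(G["w7"][r0:r1,c0:c1],G[n][r0:r1,c0:c1],W,cv2.MOTION_TRANSLATION); out.append(W[:,2].round(2).tolist())
    print(name,out)
E
```

```text
logs [[-0.0, 0.0], [-0.009999999776482582, -0.019999999552965164], [0.12999999523162842, -0.18000000715255737]]
rear [[0.0, -0.0], [0.009999999776482582, -0.009999999776482582], [0.10999999940395355, 0.009999999776482582]]
rails [[0.0, -0.0], [-0.009999999776482582, -0.009999999776482582], [-0.009999999776482582, 0.0]]
lamp [[-0.0, 0.0], [0.0, -0.009999999776482582], [0.0, -0.0]]
```

The wagon moved by 0.12 px (about 0.1 mm) on the last push while the rails stayed fixed, so the ends have met. I'll hand in.

```bash
python3 -c "
from h import *
print(ctrl.finish_job(),sensors.read_state()['t'])"
```

```text
the job is handed in; nothing more can be done
the job is handed in; nothing more can be done
```

The box car stands on its wheels astride the rails with its end against the grey wagon, which the last push moved only about 0.1 mm; the first tip-over try slid off the roof, the second worked, and I handed the job in at about 36 s, robot clear.

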